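# Lay out the spot-test station

## Robot

A 6-joint arm with a two-finger parallel gripper is mounted at the origin on a cart in front of the work surface, level with it; the furniture and walls round the work are solid. World frame = base frame: x ahead of the robot, y to its left, z up, the work surface at z = 0. Lengths are in m, angles in rad, forces in N, time in s.
With the tool pointing down it reaches from about 0.375 to 0.9 m from the base axis. Payload 3.1 kg.
Tool frame: the origin (TCP) lies midway between the tips of the shut fingers; the grasp point (between the pads) lies 19 mm behind it; x points along the fingers, z is the direction in which the jaws open and shut, and the axes are right-handed (so a half turn about x gives the same grasp; the last joint's range is limited). The gripper opens to 85 mm and grips with 20 to 120 N. Pads are 22 mm wide; open, the fingers measure 114 mm over their backs; the gripper's body (76 mm by 85 mm) begins 54 mm behind the grasp point. The pads swing forward as they close: fully open they stand 13 mm farther back than shut.
Start: joints at [0.95, 0.527, 1.433, -0, 1.181, -0.178], TCP at [0.268, 0.565, 0.231] pointing down, gripper open.
Joint ranges: [-3.08, 3.08], [-0.75, 2.2], [0.22, 2.44], [-1.43, 4.57], [0, 2.65], [-2.85, 2.85]. Speed limits (rad/s): [2.79, 2.79, 3.14, 3.14, 3.14, 3.14].

## Interface

Orientations are given as a unit quaternion [w, x, y, z].
In Python, from rig import ctrl gives the robot as it stands.
- The arm moves only by the tool send_rows, never from a script. Its argument "plan" is a list that holds one entry, the list of rows, each a list of 5 numbers: the shift along the tool's x, y, z in mm, then the turn about the tool's x in rad, then the opening, from 0 (shut) to 1 (fully open). A call has 1 to 10 rows; each row is the pose to reach, as a shift and turn from the pose commanded when the call began, along the tool's axes at that moment; what a row does not reach only later rows make up. A row lasts 1/12 s, in which the tool goes at most 41.7 mm and 7.16 degrees, less where a joint would pass 70% of its speed; a pose out of reach is approached as far as the arm can. A call with a gripper value outside its range is refused whole. The fingers move at their own pace and stop on an object; "newtons" is the grip in N (left out, the last holds). Time passes only in rows, so rows that repeat a pose let the fingers close. It gives the time, the measured TCP pose, the force and the opening at its end, in the units of the state.
- ctrl.state(): the state, without advancing time (a new reading comes with each control period).
- ctrl.snapshot(name): name is "side" or "top" or "wrist"; returns the picture (480x640x3 uint8, blue, green, red); there is no depth.
- ctrl.calibration(name): a dict with "fovy" (degrees; the focal length in pixels is half the picture's height over the tangent of half this angle, whatever the lens; pixels are square), "cx", "cy" (the principal point, pixels), "R" (3x3) and "t" (3): a world point X has camera coordinates R X + t; the wrist camera has in their place "hand_eye" (4x4, takes a point from camera to tool coordinates, whose origin is the TCP and whose axes are the tool frame's). Camera axes: x right, y down, z forward; pixel columns grow to the right and rows downward; lengths in m; the calibration is good to about 2 mm. The wrist camera is an equidistant fisheye: a pixel r from the principal point sees the ray r / f radians off the axis. A picture is of the moment at which its call begins: read the wrist's pose just before it. calibration takes no time and is no camera call.
- ctrl.finish_job(): hands the job in, once; it reports no verdict.
The state is a dict: "t": time; "qpos": joint angles; "qd": joint speeds; "joint_efforts": joint torques, N m; "eef_pos": TCP position; "tool_rot": TCP orientation; "wrist_force": force on the tool from outside, world axes, zero at the start; "wrist_torque": the same for the moment, N m; "opening": opening from 0.0 (shut) to 1.0 (fully open).
Only numpy, scipy, OpenCV 4.12 (cv2) and the standard library are available. Lean on these libraries where they do the work, as an engineer would, in place of code of your own. Each camera call takes 0.05 s, during which the arm holds its last target. There are 200 camera calls.

## Task

Lay out the spot-test station on the grey mat: stand the glass weighing bottle of white salt in the middle of the blue tile and the porcelain crucible in the middle of the white tile; stand the red-bulb dropper bottle on the mat midway between the two tiles, and the black-bulb dropper bottle on the mat behind the white tile (on the side away from the robot), in line with the tile's middle and with a gap of about 2 cm to its far edge. Leave all four upright, and do not shift the rubber stopper or the funnel.

Things in the scene. Friction and masses are not known exactly. Their poses are not given: they have to be found in the camera images.
- mat: Thin grey bench mat with a white border line, fixed to the bench, 200 x 320 x 3 mm. Origin on its underside, exactly midway between the two tiles' centres (so 25 mm nearer the robot than the mat's middle); its x axis points to the far edge (away from the robot), y to the left along the row of tiles.
- white_tile: White glazed square tile, 85 x 85 x 8 mm, fixed on the mat 200 mm (centre to centre) from the blue one, on the left or the right. Origin at the centre of its underside (3 mm above the bench), x axis to its far edge, parallel to the mat's, y to the left.
- blue_tile: Blue glazed square tile, 85 x 85 x 8 mm, fixed on the mat; same frame as the white tile.
- weighing_bottle_mid (a point): Clear glass weighing bottle with knobbed glass lid and white salt inside, loose, upright, 0.06 kg. Body 38 mm in diameter and 36 mm tall, 52 mm with the lid's knob. Take it by the body; point on its axis, 18 mm above its underside.
- crucible_mid (a point): White porcelain crucible with a knobbed lid, loose, upright, 0.045 kg. Tapered cup: 40 mm wide at the rim (34 mm up), narrower at the foot, 46 mm tall with the knob. Take it just below the rim; point on its axis, 17 mm above its underside.
- black_dropper_mid (a point): Brown glass dropper bottle whose rubber bulb is black, loose, upright, 0.085 kg. Body 38 mm in diameter, shoulder and collar up to 69 mm, bulb to 108 mm. Take it by the glass body; point on its axis, 35 mm above its underside.
- red_dropper_mid (a point): Brown glass dropper bottle whose rubber bulb is red, loose, upright, 0.085 kg; same sizes and point as the black-bulb one.
- stopper_mid (a point): Dark red-brown rubber stopper standing among the things, 25 mm wide, 26 mm tall: a bystander, not to be moved. Point at its centre, 13 mm above its underside.
- funnel_mid (a point): Glass funnel standing on its rim towards the back, 62 mm wide, 85 mm tall: a bystander, not to be moved. Point on its axis, 42 mm up.
Not all that is in view belongs to the job. Leave any orange look-alike of the part that bears weighing_bottle_mid alone.

How it is judged:
At the end, for the whole second after the job is handed in: All upright (0.1 rad) and at rest: weighing bottle on blue tile, crucible on white tile, each within 13 mm of its centre; red-bulb bottle on the mat within 15 mm of midway between the tiles; black-bulb bottle on the mat behind the white tile, gap 5 to 35 mm, within 15 mm of its middle line (horizontal distance between weighing_bottle_mid and blue_tile below 0.013 m and z of weighing_bottle_mid in the frame of blue_tile between 0.021 and 0.031 m and horizontal distance between crucible_mid and white_tile below 0.013 m and z of crucible_mid in the frame of white_tile between 0.02 and 0.03 m and horizontal distance between red_dropper_mid and mat below 0.015 m and x of black_dropper_mid in the frame of white_tile between 0.0665 and 0.0965 m and y of black_dropper_mid in the frame of white_tile between -0.015 and 0.015 m and z of red_dropper_mid in the frame of mat between 0.033 and 0.043 m and z of black_dropper_mid in the frame of mat between 0.033 and 0.043 m and angle between each of weighing_bottle_mid, crucible_mid, black_dropper_mid, red_dropper_mid's own z axis and vertical below 0.1 rad and linear speed of each of weighing_bottle, crucible, black_dropper, red_dropper below 0.02 m/s); the robot touches nothing.
It fails at once if the rubber stopper or the funnel is shifted by more than 20 mm (distance of any of stopper_mid, funnel_mid from where it was at the start of the episode above 0.02 m).
It also fails if it takes over 102 s, if anything falls off the work surface, if the arm or the gripper's body presses on something with over 40 N, if the wrist force passes 120 N, or if a joint passes its speed limit or range.

## Working session

There is one attempt and no reset: what is moved stays moved. The work goes in short steps, Python scripts to look and compute and a tool call to move; the robot and the scene stay as the last step left them, time stands still between calls to the robot, and variables do not carry over. Pictures are saved under pics/ and viewed, about 12 in all and at most 16, crops included, and the job is handed in when it is done.

Besides the shell and the picture viewer there is one more tool, called after "Request:" as a command line: name --argument value ..., lists and objects as JSON in quotes. send_rows: Moves the arm, as the interface text tells. Its arguments: {"type":"object","properties":{"plan":{"type":"array","items":{"type":"array","items":{"type":"array","items":{"type":"number"}}}},"newtons":{"type":"number"}},"required":["plan"]}

```bash
mkdir -p pics; ls; python3 - <<'E'
from rig import ctrl
import cv2,numpy as np
s=ctrl.state();print({k:np.round(v,3).tolist() for k,v in s.items()})
for n in("side","top"):
    c=ctrl.calibration(n);print(n,c)
    cv2.imwrite(f"pics/{n}0.png",ctrl.snapshot(n))
print(ctrl.calibration("wrist"))
E
```

```text
pics
{'t': 0.0, 'qpos': [0.949, 0.528, 1.434, 0.0, 1.181, -0.178], 'qd': [0.002, 0.001, 0.0, 0.0, -0.001, -0.001], 'joint_efforts': [0.001, -44.235, -17.802, 0.0, 0.008, 0.0], 'eef_pos': [0.267, 0.564, 0.23], 'tool_rot': [0.597, -0.378, 0.598, 0.378], 'wrist_force': [-0.174, 0.248, -0.168], 'wrist_torque': [-0.007, -0.025, 0.009], 'opening': 1.001}
side {'fovy': 48.491893168259345, 'cx': 318.39212134927567, 'cy': 242.45978195973296, 'R': array([[ 0.84493615, -0.5347419 ,  0.01157611],
       [-0.3113812 , -0.50937467, -0.80223388],
       [ 0.43488465,  0.67423182, -0.59689765]]), 't': array([-0.49587679,  0.24101788,  0.75922161])}
top {'fovy': 51.13965754480421, 'cx': 311.4002563651167, 'cy': 239.50953818106802, 'R': array([[-0.01126533, -0.99951793, -0.02893089],
       [-0.98631817,  0.01586605, -0.1640876 ],
       [ 0.16446752,  0.02668656, -0.98602143]]), 't': array([0.05509304, 0.60580694, 0.91169826])}
{'fovy': 65.70646984690485, 'cx': 317.52961198354035, 'cy': 240.38576791449995, 'hand_eye': array([[-1.13105420e-03, -2.71240402e-01,  9.62510969e-01,
        -1.43148646e-01],
       [-4.29171910e-04, -9.62511364e-01, -2.71241018e-01,
         6.89991255e-02],
       [ 9.99999268e-01, -7.19870963e-04,  9.72243758e-04,
         5.42218579e-05],
       [ 0.00000000e+00,  0.00000000e+00,  0.00000000e+00,
         1.00000000e+00]])}
```

View pics/top0.png

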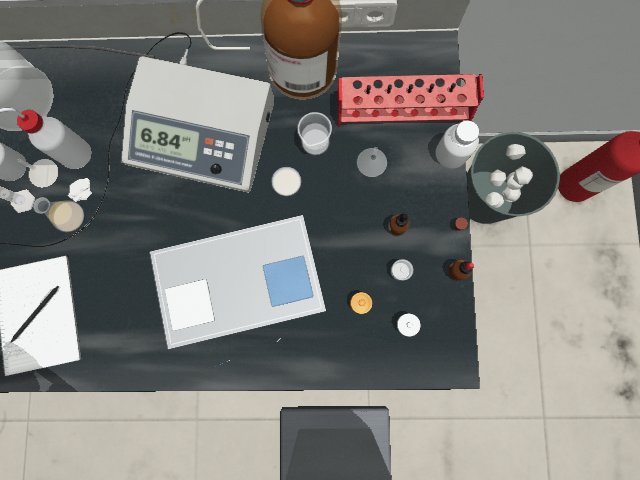

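View pics/side0.png

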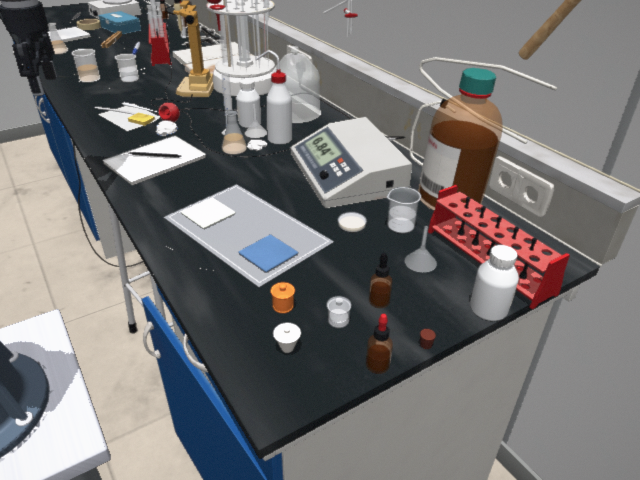

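Top view (robot at the bottom, +y left): white tile (190,304), blue tile (288,281), black-bulb dropper (400,222), red-bulb dropper (460,270), stopper (460,224), funnel (372,162). Two candidates for the weighing bottle: clear/white (402,269) and orange (361,302). The clear one fits and the orange is the look-alike. The crucible is the white one at (408,325), because in the side view it is tapered. I'll confirm with an enlarged crop and measure.

```bash
cat > h.py <<'E'
import numpy as np,cv2
from rig import ctrl
from scipy.spatial.transform import Rotation as Ro
def cal(n):
    c=ctrl.calibration(n);return 240/np.tan(np.radians(c["fovy"]/2)),c["cx"],c["cy"],np.array(c["R"]),np.array(c["t"])
def plane(n,uv,z):
    f,cx,cy,R,t=cal(n);C=-R.T@t;d=R.T@np.array([(uv[0]-cx)/f,(uv[1]-cy)/f,1]);return C+d*(z-C[2])/d[2]
def proj(n,X):
    f,cx,cy,R,t=cal(n);p=R@np.array(X)+t;return np.array([cx+f*p[0]/p[2],cy+f*p[1]/p[2]])
def axes():
    s=ctrl.state();w,x,y,z=s["tool_rot"];return np.array(s["eef_pos"]),Ro.from_quat([x,y,z,w]).as_matrix()
E
python3 - <<'E'
from h import *
a=cv2.imread("pics/top0.png");b=cv2.imread("pics/side0.png")
A=cv2.resize(a[140:350,335:485],None,fx=2.8,fy=2.8,interpolation=cv2.INTER_CUBIC)
B=cv2.resize(b[240:380,260:450],None,fx=2,fy=2,interpolation=cv2.INTER_CUBIC)
o=np.zeros((588,800,3),np.uint8);o[:A.shape[0],:A.shape[1]]=A;o[:280,420:800]=B
cv2.imwrite("pics/c1.png",o)
p,M=axes();print(p,M.round(3))
hsv=cv2.cvtColor(a,cv2.COLOR_BGR2HSV)
def comps(m,lab,roi,z,amin=20):
    mm=np.zeros_like(m);x0,y0,x1,y1=roi;mm[y0:y1,x0:x1]=m[y0:y1,x0:x1]
    for c in cv2.findContours(mm,cv2.RETR_EXTERNAL,cv2.CHAIN_APPROX_NONE)[0]:
        if cv2.contourArea(c)>amin:
            r=cv2.minAreaRect(c);print(lab,np.round(r[0],1),np.round(r[1],1),round(r[2],1),cv2.boundingRect(c),plane("top",r[0],z).round(4))
comps(cv2.inRange(hsv,(95,90,80),(120,255,255)),"blue",(240,240,330,320),.011,500)
comps(cv2.inRange(hsv,(0,0,235),(180,30,255)),"white",(155,260,230,335),.011,500)
roi=(340,140,490,345)
comps(cv2.inRange(hsv,(0,0,120),(180,60,255)),"whites",roi,.036)
comps(cv2.inRange(hsv,(0,120,50),(25,255,255)),"reds",roi,.05)
comps(cv2.inRange(hsv,(170,120,50),(180,255,255)),"reds2",roi,.1,4)
E
```

```text
[0.26737346 0.56421627 0.23043546] [[-0.001 -0.904  0.428]
 [-0.002  0.428  0.904]
 [-1.     0.    -0.002]]
white [188.9 304.5] [43.  42.3] 78.1 (165, 280, 49, 50) [0.4871 0.2909 0.011 ]
whites [408.5 324.5] [22.6 22.6] 45.0 (397, 313, 24, 24) [ 0.4436 -0.1341  0.036 ]
whites [401.5 269. ] [20. 21.] 90.0 (391, 259, 22, 21) [ 0.5488 -0.1252  0.036 ]
whites [479.5 281.5] [ 19. 125.] 0.0 (470, 219, 20, 126) [ 0.5228 -0.272   0.036 ]
whites [487. 198.] [ 4. 12.] 0.0 (485, 192, 5, 13) [ 0.6858 -0.2973  0.036 ]
whites [371.5 162. ] [28.2 28.6] 63.4 (357, 147, 30, 30) [ 0.7637 -0.0744  0.036 ]
whites [462.5 155.5] [31. 39.] 90.0 (443, 140, 40, 32) [ 0.7733 -0.255   0.036 ]
reds [361.  302.5] [21. 22.] 90.0 (350, 292, 23, 22) [ 0.4854 -0.0449  0.05  ]
reds [458.6 270.7] [17.9 13.9] 63.4 (451, 261, 18, 19) [ 0.5426 -0.23    0.05  ]
reds [461.  223.5] [11. 12.] 90.0 (455, 218, 13, 12) [ 0.6331 -0.24    0.05  ]
reds [398.  224.7] [17.5 14.6] 42.0 (390, 214, 19, 21) [ 0.6327 -0.1198  0.05  ]
reds2 [468.5 266. ] [6.4 7.8] 45.0 (464, 262, 9, 8) [ 0.5458 -0.2349  0.1   ]
```

View pics/c1.png

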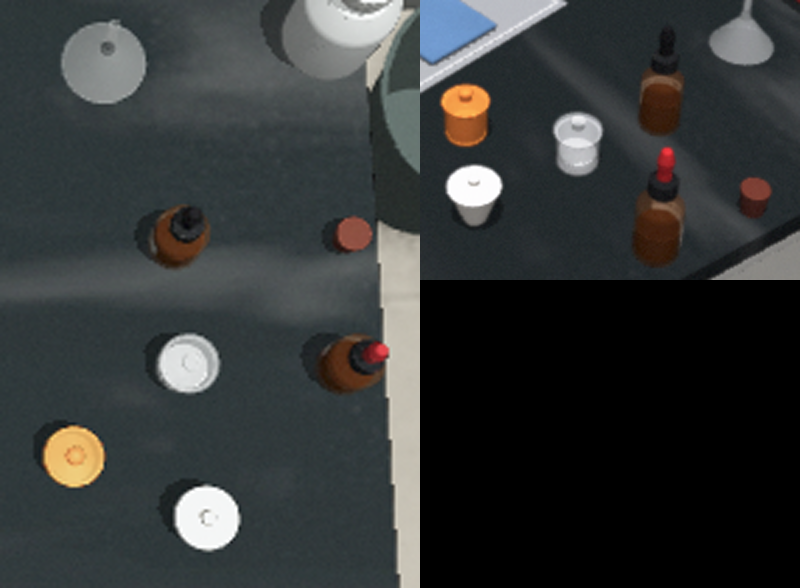

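The crop confirms it: clear bottle with a knobbed lid at (402,269), orange look-alike at (361,302), tapered white crucible at (408,325), droppers with black and red bulbs. Next I'll measure the tiles and bulbs precisely.

```bash
python3 - <<'E'
from h import *
a=cv2.imread("pics/top0.png");h=cv2.cvtColor(a,cv2.COLOR_BGR2HSV)
print(h[281,288],h[304,190],h[290,240])
m=cv2.inRange(h,(95,70,60),(125,255,255));m[:240]=0;m[:, :240]=0;m[320:]=0;m[:,340:]=0
c=max(cv2.findContours(m,0,1)[0],key=cv2.contourArea);rb=cv2.minAreaRect(c)
B=plane("top",rb[0],.011);W=plane("top",(188.9,304.5),.011)
print(rb,B,W,np.linalg.norm(B-W));d=(W-B)/np.linalg.norm(W-B);ax=np.array([d[1],-d[0]]);mid=(B+W)/2
print("mid",mid,"ydir",np.degrees(np.arctan2(d[1],d[0])),"blackgoal",W[:2]+ax*.0815)
for n,uv,z in(("redbulb",(468.5,266),.1),("blackbulb",(403.2,217.1),.103),("stopper",(461,223.5),.024),("wb lid",(402.5,269.5),.042),("cruc rim",(408.5,324.5),.034),("funnel",(371.5,162),.01)):print(n,plane("top",uv,z).round(4))
# red bulb / red body in side view
b=cv2.imread("pics/side0.png");hs=cv2.cvtColor(b,cv2.COLOR_BGR2HSV)
for X in((.5458,-.2349,.1),(.5458,-.2349,0),(.5458,-.2349,.035),(.635,-.124,0)):print(X,proj("side",X).round(1))
E
```

```text
[104  87 212] [ 90   2 246] [ 90   5 213]
((287.3347473144531, 280.70599365234375), (42.20125961303711, 42.20125961303711), 76.60750579833984) [0.53142466 0.09637228 0.011     ] [0.48717455 0.2908976  0.011     ] 0.19949479875733037
mid [0.5092996  0.19363494 0.011     ] ydir 102.81541607102855 blackgoal [0.56664436 0.30897519]
redbulb [ 0.5458 -0.2349  0.1   ]
blackbulb [ 0.6364 -0.1219  0.103 ]
stopper [ 0.6382 -0.2471  0.024 ]
wb lid [ 0.5472 -0.1261  0.042 ]
cruc rim [ 0.4436 -0.1344  0.034 ]
funnel [ 0.7722 -0.077   0.01  ]
(0.5458, -0.2349, 0.1) [381.4 318.1]
(0.5458, -0.2349, 0) [376.2 363.7]
(0.5458, -0.2349, 0.035) [377.9 348.5]
(0.635, -0.124, 0) [378.3 302.1]
```

Request:
send_rows --plan '[[[0,-12,-14,0,1],[0,-36,-41,0,1],[0,-60,-68,0,1],[0,-86,-97,0,1],[0,-112,-126,0,1],[0,-138,-155,0,1],[0,-164,-184,0,1],[0,-190,-213,0,1],[0,-215,-242,0,1],[0,-240,-270,0,1]]]'

```text
t: 0.93
eef_pos: [0.3687, 0.2161, 0.2312]
tool_rot: [0.597, -0.378, 0.598, 0.378]
wrist_force: [0.2, -0.6, -0.0]
opening: 0.997
```

Request:
send_rows --plan '[[[0,-26,-29,-0.05,1],[0,-52,-58,-0.12,1],[0,-78,-88,-0.2,1],[0,-104,-117,-0.28,1],[0,-130,-146,-0.37,1],[0,-156,-175,-0.46,1],[0,-182,-204,-0.55,1],[0,-208,-233,-0.62,1],[0,-230,-258,-0.66,1],[0,-240,-270,-0.665,1]]]'

```text
t: 1.77
eef_pos: [0.4717, -0.1334, 0.2313]
tool_rot: [-0.442, 0.553, -0.442, -0.551]
wrist_force: [0.8, 0.7, 0.2]
opening: 1.001
```

```bash
cat >> h.py <<'E'
def wray(uv,z,p=None,M=None):
    if p is None:p,M=axes()
    c=ctrl.calibration("wrist");f=240/np.tan(np.radians(c["fovy"]/2));H=np.array(c["hand_eye"])
    v=np.array([uv[0]-c["cx"],uv[1]-c["cy"]]);r=np.hypot(*v);a=r/f;d=np.array([*(v/r*np.sin(a)),np.cos(a)])
    C=p+M@H[:3,3];D=M@H[:3,:3]@d;return C+D*(z-C[2])/D[2]
def wproj(X,p,M):
    c=ctrl.calibration("wrist");f=240/np.tan(np.radians(c["fovy"]/2));H=np.array(c["hand_eye"])
    q=H[:3,:3].T@(M.T@(np.array(X)-p)-H[:3,3]);s=np.hypot(q[0],q[1]);a=np.arctan2(s,q[2]);return np.array([c["cx"],c["cy"]])+f*a*q[:2]/s
E
python3 - <<'E'
from h import *
p,M=axes();im=ctrl.snapshot("wrist");print(ctrl.state()["t"],p,M.round(3))
for n,X in dict(cr=(.4436,-.1344,.034),wb=(.5472,-.1261,.036),red=(.5458,-.2349,.1),blk=(.6364,-.1219,.103)).items():
    u=wproj(X,p,M);print(n,u.round(1));cv2.drawMarker(im,tuple(int(i) for i in u),(255,0,255),0,8)
cv2.imwrite("pics/w1.png",im);np.savez("w1.npz",p=p,M=M)
E
```

```text
1.8167 [ 0.471715   -0.13335365  0.23130241] [[ 0.002 -0.976 -0.219]
 [-0.002 -0.219  0.976]
 [-1.    -0.002 -0.003]]
cr [323.1 182.5]
wb [308.  287.3]
red [180.4 287.5]
blk [290.9 400.3]
```

View pics/w1.png

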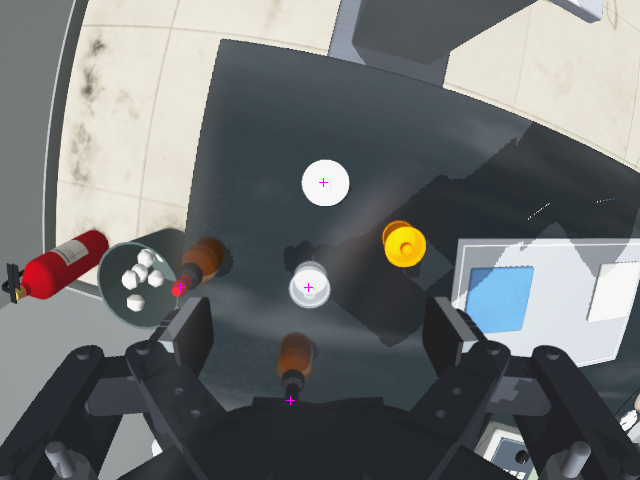

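Request:
send_rows --plan '[[[10,10,2,0,1],[45,22,5,0,1],[85,27,6,0,1],[125,27,6,0,1],[160,27,6,0,1],[190,27,6,0,1],[210,27,6,0,1],[220,27,6,0,1],[226,27,6,0,1],[226,27,6,0,1]]]' --newtons 25

```text
t: 2.65
eef_pos: [0.4421, -0.1285, 0.0047]
tool_rot: [0.441, -0.552, 0.441, 0.553]
wrist_force: [0.8, 0.6, 0.2]
opening: 1.001
```

Request:
send_rows --plan '[[[0,0,0,0,0.6],[0,0,0,0,0.3],[0,0,0,0,0],[0,0,0,0,0],[0,0,0,0,0],[0,0,0,0,0],[0,0,0,0,0],[0,0,0,0,0]]]' --newtons 25

```text
t: 3.32
eef_pos: [0.4432, -0.1294, 0.0064]
tool_rot: [-0.442, 0.553, -0.441, -0.551]
wrist_force: [-0.1, 0.1, 6.6]
opening: 0.448
```

Request:
send_rows --plan '[[[-20,0,0,0,0],[-55,0,0,0,0],[-85,-4,12,0,0],[-100,-14,42,0,0],[-100,-26,78,0,0],[-100,-38,114,0,0],[-100,-50,150,0,0],[-100,-62,186,0,0],[-100,-75,222,0,0],[-100,-87,256,0,0]]]'

```text
t: 4.15
eef_pos: [0.4705, 0.142, 0.1057]
tool_rot: [-0.442, 0.552, -0.441, -0.552]
wrist_force: [0.6, -0.5, -0.5]
opening: 0.445
```

Request:
send_rows --plan '[[[0,-12,36,0,0],[0,-24,72,0,0],[0,-35,104,0,0],[0,-43,128,0,0],[0,-48,142,0,0],[0,-49,145,0,0],[0,-49,145,0,0],[0,-49,145,0,0]]]'

```text
t: 4.82
eef_pos: [0.4861, 0.2908, 0.1051]
tool_rot: [0.441, -0.552, 0.442, 0.552]
wrist_force: [1.1, 0.5, -0.4]
opening: 0.448
```

```bash
python3 - <<'E'
from h import *
p,M=axes();im=ctrl.snapshot("wrist");print(ctrl.state()["t"],ctrl.state()["opening"],p,M.round(3))
for X in((.4872,.2909,.011),(p[0],p[1],p[2]+.03)):
    u=wproj(X,p,M);print(u.round(1));cv2.drawMarker(im,tuple(int(i) for i in u),(255,0,255),0,8)
cv2.imwrite("pics/w2.png",im)
E
```

```text
4.8667 0.4454282790182637 [0.48612956 0.29080958 0.10512372] [[-0.001 -0.976 -0.22 ]
 [-0.001 -0.22   0.976]
 [-1.     0.002 -0.001]]
[316.8 244.8]
[316.7 341.2]
```

View pics/w2.png

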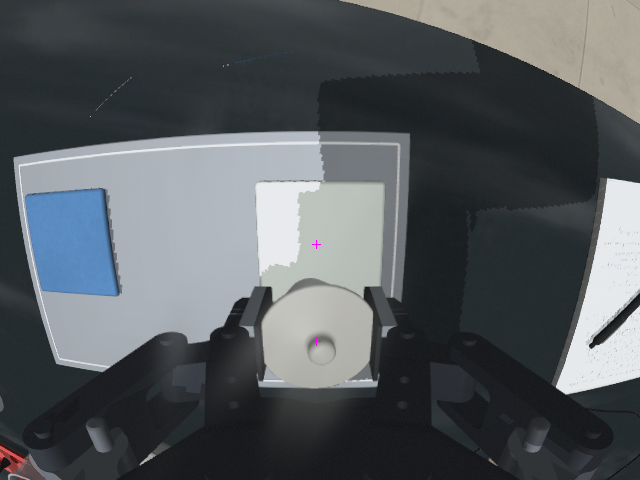

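The crucible is held upright, rim at (318,336), and the tile spans columns 256–384. Lowering it.

Request:
send_rows --plan '[[[20,-1,2,0,0],[45,-1,2,0,0],[65,-1,2,0,0],[76,-1,2,0,0],[82,-1,2,0,0],[85,-1,2,0,0],[87,-1,2,0,0],[87,-1,2,0,0],[87,-1,2,0,0]]]'

```text
t: 5.62
eef_pos: [0.4879, 0.2945, 0.0192]
tool_rot: [-0.442, 0.553, -0.441, -0.552]
wrist_force: [-1.2, 0.3, 0.0]
opening: 0.445
```

Request:
send_rows --plan '[[[0,0,0,0,0.5],[0,0,0,0,0.65],[0,0,0,0,0.8],[0,0,0,0,0.8],[-20,0,0,0,0.8],[-50,0,0,0,0.8],[-85,0,0,0,0.8],[-120,0,0,0,0.8],[-150,0,0,0,0.8],[-160,0,0,0,1]]]'

```text
t: 6.45
eef_pos: [0.4896, 0.2954, 0.1832]
tool_rot: [-0.444, 0.554, -0.439, -0.551]
wrist_force: [0.6, 0.8, 1.2]
opening: 0.922
```

```bash
python3 - <<'E'
from h import *
p,M=axes();im=ctrl.snapshot("wrist");print(ctrl.state()["t"],p)
for X in((.4872,.2909,.011),(.4872,.2909,.045)):
    u=wproj(X,p,M);print(u.round(1));cv2.drawMarker(im,tuple(int(i) for i in u),(255,0,255),0,8)
cv2.imwrite("pics/w3.png",im)
E
```

```text
6.5 [0.48964221 0.29535799 0.18324175]
[312.4 212.5]
[311.9 221.6]
```

View pics/w3.png

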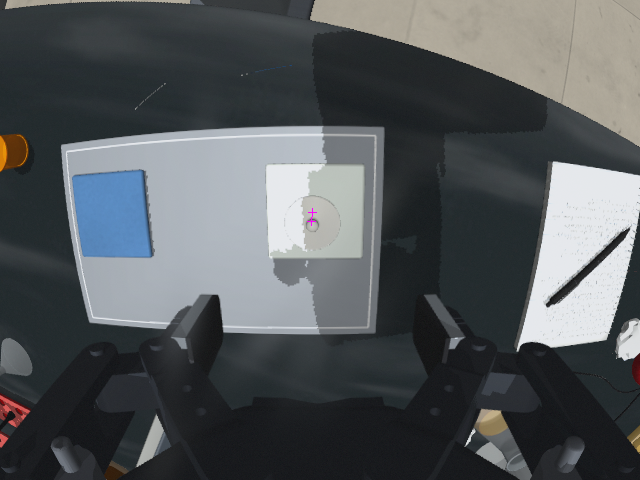

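Crucible at (312,223) against the tile middle, about 3 mm off. On to the weighing bottle.

Request:
send_rows --plan '[[[0,1,-14,0,1],[0,4,-44,0,1],[0,7,-82,0,1],[0,10,-122,0,1],[0,14,-162,0,1],[0,17,-202,0,1],[0,20,-242,0,1],[0,24,-282,0,1],[0,28,-322,0,1],[0,31,-360,0,1]]]'

```text
t: 7.33
eef_pos: [0.5342, -0.0662, 0.1759]
tool_rot: [0.441, -0.55, 0.442, 0.554]
wrist_force: [1.1, 0.4, -0.3]
opening: 1.0
```

Request:
send_rows --plan '[[[0,3,-32,0,1],[0,5,-52,0,1],[0,6,-62,0,1],[0,6,-64,0,1],[0,6,-64,0,1],[0,6,-64,0,1]]]'

```text
t: 7.83
eef_pos: [0.5435, -0.126, 0.1774]
tool_rot: [0.441, -0.551, 0.441, 0.554]
wrist_force: [-0.7, -0.2, -0.1]
opening: 0.995
```

```bash
python3 - <<'E'
from h import *
p,M=axes();im=ctrl.snapshot("wrist");s=ctrl.state();print(s["t"],p,axes()[0])
for X in((.5472,-.1261,.0),(.5472,-.1261,.05),(.6364,-.1219,.035),(.5458,-.2349,.035)):
    u=wproj(X,p,M);print(u.round(1));cv2.drawMarker(im,tuple(int(i) for i in u),(255,0,255),0,8)
cv2.imwrite("pics/w4.png",im)
E
```

```text
7.8833 [ 0.54347748 -0.12597673  0.17736013] [ 0.54374518 -0.12572455  0.1776791 ]
[315.5 221.2]
[315.4 235.7]
[297.8 328.7]
[185. 201.]
```

View pics/w4.png

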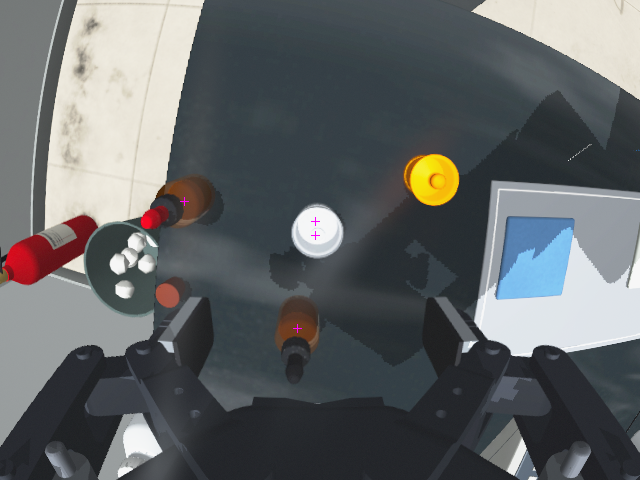

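Weighing bottle at (317,232), as predicted, and the droppers also fall on their marks. Descending.

Request:
send_rows --plan '[[[15,-3,0,0,1],[45,-4,0,0,1],[80,-4,0,0,1],[115,-4,0,0,1],[142,-4,0,0,1],[160,-4,0,0,1],[170,-4,0,0,1],[173,-4,0,0,1],[173,-4,0,0,1]]]'

```text
t: 8.63
eef_pos: [0.5484, -0.1256, 0.0051]
tool_rot: [0.441, -0.552, 0.441, 0.553]
wrist_force: [-0.5, 0.3, 0.3]
opening: 0.997
```

Request:
send_rows --plan '[[[0,0,0,0,0.6],[0,0,0,0,0.3],[0,0,0,0,0],[0,0,0,0,0],[0,0,0,0,0],[0,0,0,0,0],[0,0,0,0,0],[0,0,0,0,0]]]' --newtons 25

```text
t: 9.3
eef_pos: [0.5492, -0.1268, 0.0065]
tool_rot: [-0.442, 0.553, -0.441, -0.552]
wrist_force: [-0.6, -0.3, 7.4]
opening: 0.431
```

Request:
send_rows --plan '[[[-20,0,0,0,0],[-55,0,0,0,0],[-85,-2,14,0,0],[-100,-6,44,0,0],[-100,-12,82,0,0],[-100,-18,120,0,0],[-100,-23,158,0,0],[-100,-28,192,0,0],[-100,-32,214,0,0],[-100,-33,222,0,0]]]'

```text
t: 10.13
eef_pos: [0.5307, 0.1005, 0.1054]
tool_rot: [0.441, -0.553, 0.44, 0.553]
wrist_force: [-0.1, 0.3, -1.0]
opening: 0.434
```

Request:
send_rows --plan '[[[10,0,0,0,0],[35,0,0,0,0],[60,0,0,0,0],[75,0,0,0,0],[82,0,0,0,0],[86,0,0,0,0],[88,0,0,0,0],[88,0,0,0,0],[88,0,0,0,0]]]'

```text
t: 10.88
eef_pos: [0.5326, 0.0965, 0.0179]
tool_rot: [-0.442, 0.553, -0.441, -0.552]
wrist_force: [0.3, -0.0, -0.6]
opening: 0.43
```

Request:
send_rows --plan '[[[0,0,0,0,0.5],[0,0,0,0,0.65],[0,0,0,0,0.8],[0,0,0,0,0.8],[-20,0,0,0,0.8],[-50,0,0,0,0.8],[-85,0,0,0,0.8],[-120,0,0,0,0.8],[-155,0,0,0,0.8],[-165,0,0,0,1]]]'

```text
t: 11.72
eef_pos: [0.5347, 0.0974, 0.1876]
tool_rot: [-0.443, 0.555, -0.439, -0.55]
wrist_force: [0.6, 0.2, -0.2]
opening: 0.921
```

```bash
python3 - <<'E'
from h import *
p,M=axes();im=ctrl.snapshot("wrist");print(ctrl.state()["t"],p)
for X in((.5314,.0964,.011),(.5314,.0964,.055)):
    u=wproj(X,p,M);print(u.round(1));cv2.drawMarker(im,tuple(int(i) for i in u),(255,0,255),0,8)
cv2.imwrite("pics/w5.png",im)
E
```

```text
11.7667 [0.53468706 0.0974432  0.18755997]
[317.2 211.2]
[317.  223.1]
```

View pics/w5.png

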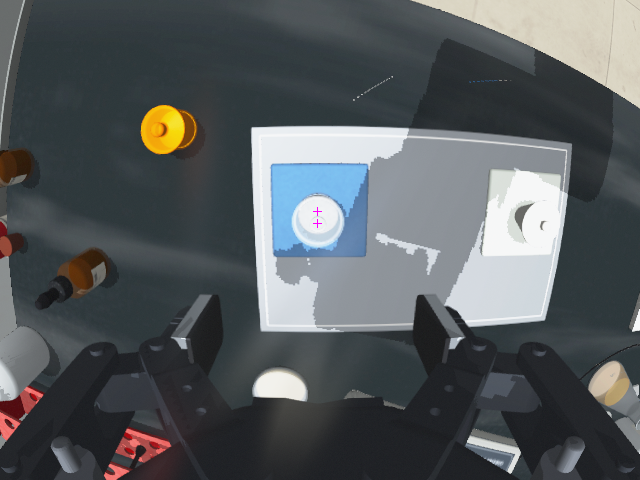

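Weighing bottle centred: lid at (318,220), tile centre about (320,210) plus parallax. Now the black dropper.

Request:
send_rows --plan '[[[0,-3,-14,0,1],[0,-9,-44,0,1],[0,-17,-80,0,1],[0,-25,-117,0,1],[0,-33,-154,0,1],[0,-41,-190,0,1],[0,-47,-218,0,1],[0,-50,-234,0,1],[0,-50,-236,0,1],[0,-50,-236,0,1]]]'

```text
t: 12.6
eef_pos: [0.6313, -0.1224, 0.1801]
tool_rot: [0.442, -0.55, 0.442, 0.553]
wrist_force: [-0.8, 1.0, -0.2]
opening: 1.001
```

```bash
python3 - <<'E'
from h import *
p,M=axes();im=ctrl.snapshot("wrist");s=ctrl.state();print(s["t"],p,axes()[0])
for X in((.6364,-.1219,.0),(.6364,-.1219,.069),(.6364,-.1219,.108)):
    u=wproj(X,p,M);print(u.round(1));cv2.drawMarker(im,tuple(int(i) for i in u),(255,0,255),0,8)
cv2.imwrite("pics/w6.png",im)
E
```

```text
12.65 [ 0.63132498 -0.12243709  0.18012617] [ 0.6309797  -0.12105017  0.18053091]
[315.8 222.3]
[315.7 243.8]
[315.7 261.4]
```

View pics/w6.png

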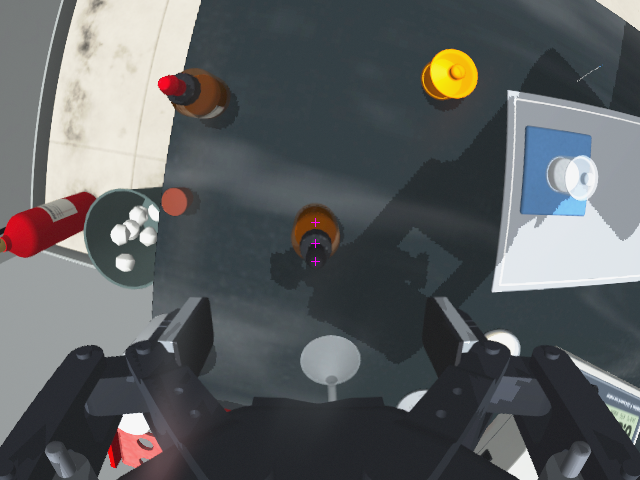

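The bottle's collar and bulb, (315,240) and (316,258), match the marks. Descending in two stages.

Request:
send_rows --plan '[[[10,-3,0,0,1],[38,-5,0,0,1],[72,-5,0,0,1],[102,-5,0,0,1],[120,-5,0,0,1],[129,-5,0,0,1],[133,-5,0,0,1],[133,-5,0,0,1],[137,-5,0,0,1],[137,-5,0,0,1]]]' --newtons 40

```text
t: 13.48
eef_pos: [0.6382, -0.1207, 0.0463]
tool_rot: [-0.442, 0.553, -0.441, -0.552]
wrist_force: [-0.3, 0.5, -0.4]
opening: 1.001
```

Request:
send_rows --plan '[[[2,0,0,0,1],[4,0,0,0,1],[6,0,0,0,1],[6,0,0,0,1]]]'

```text
t: 13.82
eef_pos: [0.6373, -0.1208, 0.0393]
tool_rot: [0.442, -0.552, 0.442, 0.552]
wrist_force: [0.4, -0.1, -0.3]
opening: 0.998
```

```bash
python3 - <<'E'
from h import *
s=ctrl.state();print(s["eef_pos"],s["wrist_force"]);im=ctrl.snapshot("wrist");s=ctrl.state();print(s["eef_pos"],s["wrist_force"])
cv2.imwrite("pics/w7.png",cv2.resize(im[200:440,160:480],None,fx=2,fy=2))
E
```

```text
[ 0.63728232 -0.12084699  0.0392542 ] [ 0.41896248 -0.06439043 -0.25819331]
[ 0.63731374 -0.12082704  0.03928896] [ 0.43779027 -0.22399827 -0.13489871]
```

View pics/w7.png

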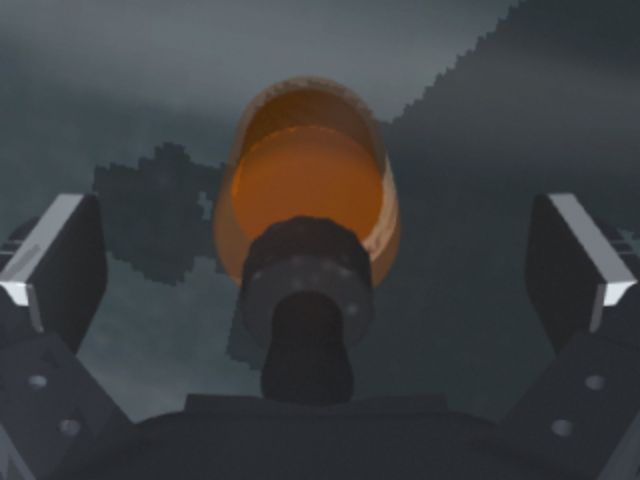

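Centred between the pads and no bulb contact. Closing.

Request:
send_rows --plan '[[[1.5,0,0,0,0.7],[1.5,0,0,0,0.4],[1.5,0,0,0,0],[1.5,0,0,0,0],[1.5,0,0,0,0],[1.5,0,0,0,0],[1.5,0,0,0,0],[1.5,0,0,0,0]]]' --newtons 40

```text
t: 14.53
eef_pos: [0.6377, -0.121, 0.0381]
tool_rot: [-0.442, 0.553, -0.441, -0.552]
wrist_force: [-0.0, -0.9, 2.6]
opening: 0.41
```

Request:
send_rows --plan '[[[-8,0,0,0,0],[-20,0,0,0,0],[-40,0,0,0,0],[-65,0,0,0,0],[-90,0,0,0,0],[-110,0,0,0,0],[-120,0,0,0,0],[-120,0,0,0,0]]]'

```text
t: 15.2
eef_pos: [0.6392, -0.1213, 0.1614]
tool_rot: [-0.442, 0.555, -0.441, -0.55]
wrist_force: [0.2, -0.9, -1.2]
opening: 0.418
```

```bash
python3 - <<'E'
from h import *
im=ctrl.snapshot("wrist");s=ctrl.state();print(s["eef_pos"],s["wrist_force"],s["opening"])
b=ctrl.snapshot("side");b=cv2.resize(b[130:370,270:590],(400,300));w=cv2.resize(im[200:440,160:480],(400,300))
cv2.imwrite("pics/w8.png",np.hstack([w,b]))
E
```

```text
[ 0.63800094 -0.12092456  0.1593347 ] [-0.02868219  0.71432783 -2.19775309] 0.4125450581552126
```

View pics/w8.png

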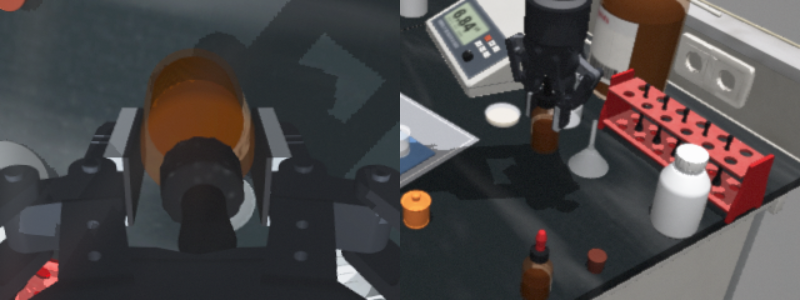

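Held upright. Carrying it behind the white tile.

Request:
send_rows --plan '[[[0,-1,12,0,0],[0,-2,40,0,0],[0,-4,76,0,0],[0,-6,113,0,0],[0,-8,150,0,0],[0,-10,187,0,0],[0,-12,224,0,0],[0,-15,261,0,0],[0,-17,298,0,0],[0,-19,335,0,0]]]'

```text
t: 16.13
eef_pos: [0.5797, 0.2124, 0.1559]
tool_rot: [0.44, -0.551, 0.442, 0.553]
wrist_force: [0.1, -0.5, -1.3]
opening: 0.413
```

Request:
send_rows --plan '[[[0,-2,36,0,0],[0,-3,66,0,0],[0,-4,86,0,0],[0,-5,97,0,0],[0,-5,101,0,0],[0,-5,101,0,0],[0,-5,101,0,0]]]'

```text
t: 16.72
eef_pos: [0.5645, 0.3088, 0.1571]
tool_rot: [0.441, -0.552, 0.442, 0.552]
wrist_force: [0.2, 0.3, -1.4]
opening: 0.414
```

```bash
python3 - <<'E'
from h import *
s=ctrl.state();print(s["t"],s["eef_pos"],s["wrist_force"],s["opening"])
b=ctrl.snapshot("top");cv2.imwrite("pics/t9.png",b)
ctrl.snapshot("wrist");print(ctrl.state()["eef_pos"])
E
```

```text
16.7167 [0.564499   0.30877667 0.15708471] [ 0.24337381  0.26184193 -1.42383883] 0.41427021099857303
[0.56502852 0.30827912 0.15749671]
```

Request:
send_rows --plan '[[[12,-2,0,0,0],[40,-2,0,0,0],[70,-2,0,0,0],[95,-2,0,0,0],[107,-2,0,0,0],[112,-2,0,0,0],[115,-2,0,0,0],[116.5,-2,0,0,0],[116.5,-2,0,0,0],[116.5,-2,0,0,0]]]'

```text
t: 17.65
eef_pos: [0.5678, 0.3105, 0.0427]
tool_rot: [-0.442, 0.553, -0.441, -0.552]
wrist_force: [0.6, -1.0, -1.1]
opening: 0.415
```

Request:
send_rows --plan '[[[0,0,0,0,0.5],[0,0,0,0,0.65],[0,0,0,0,0.8],[0,0,0,0,0.85],[-15,0,0,0,0.85],[-40,0,0,0,0.85],[-75,0,0,0,0.85],[-110,0,0,0,0.85],[-140,0,0,0,0.85],[-150,0,0,0,1]]]'

```text
t: 18.48
eef_pos: [0.5694, 0.3113, 0.197]
tool_rot: [-0.444, 0.554, -0.439, -0.551]
wrist_force: [0.8, 0.4, -0.4]
opening: 0.968
```

```bash
python3 - <<'E'
from h import *
p,M=axes();im=ctrl.snapshot("wrist");s=ctrl.state();print(s["t"],p)
for X in((.5666,.309,.003),(.5666,.309,.072),(.5666,.309,.111)):
    u=wproj(X,p,M);print(u.round(1));cv2.drawMarker(im,tuple(int(i) for i in u),(255,0,255),0,8)
cv2.imwrite("pics/w10.png",im)
E
```

```text
18.5333 [0.56940392 0.31129872 0.19699958]
[315.  207.5]
[314.6 225.7]
[314.3 240.5]
```

View pics/w10.png

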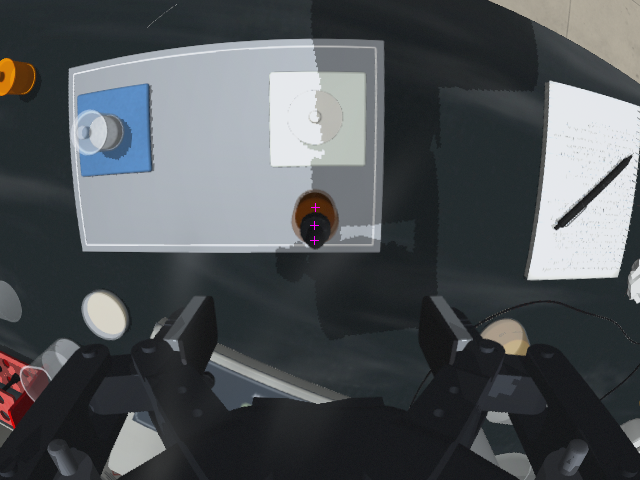

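Black dropper upright at its mark (315,225), about 2 cm behind the tile. Now the red dropper.

Request:
send_rows --plan '[[[0,4,-14,0,1],[0,12,-44,0,1],[0,22,-81,0,1],[0,32,-119,0,1],[0,42,-157,0,1],[0,53,-195,0,1],[0,64,-233,0,1],[0,74,-271,0,1],[0,84,-309,0,1],[0,95,-347,0,1]]]'

```text
t: 19.37
eef_pos: [0.5479, -0.0512, 0.1888]
tool_rot: [0.441, -0.551, 0.442, 0.554]
wrist_force: [0.4, 0.5, 0.4]
opening: 0.999
```

Request:
send_rows --plan '[[[0,10,-37,0,1],[0,20,-74,0,1],[0,31,-112,0,1],[0,39,-145,0,1],[0,45,-166,0,1],[0,49,-178,0,1],[0,49,-181,0,1],[0,49,-181,0,1],[0,49,-181,0,1]]]'

```text
t: 20.12
eef_pos: [0.5418, -0.2349, 0.1903]
tool_rot: [0.441, -0.551, 0.441, 0.554]
wrist_force: [0.1, 0.2, -0.6]
opening: 1.001
```

```bash
python3 - <<'E'
from h import *
p,M=axes();im=ctrl.snapshot("wrist");s=ctrl.state();print(s["t"],p,axes()[0])
for X in((.5458,-.2349,.0),(.5458,-.2349,.069),(.5458,-.2349,.108)):
    u=wproj(X,p,M);print(u.round(1));cv2.drawMarker(im,tuple(int(i) for i in u),(255,0,255),0,8)
cv2.imwrite("pics/w11.png",im)
E
```

```text
20.1667 [ 0.54176971 -0.23491486  0.19030315] [ 0.54206457 -0.23461834  0.19066092]
[315.5 218.3]
[315.4 238.2]
[315.2 254.4]
```

View pics/w11.png

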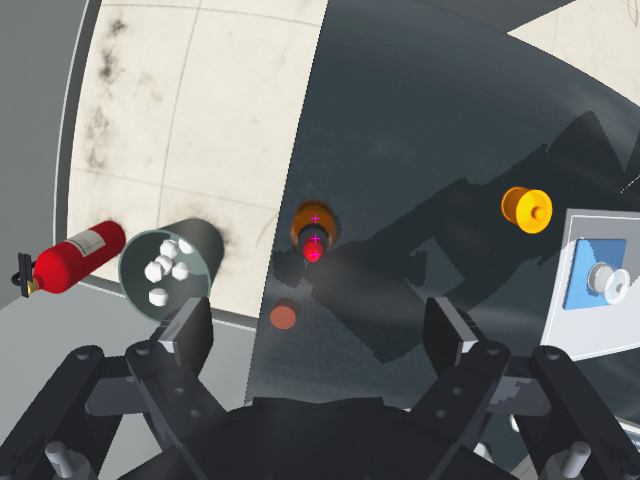

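Red-bulb bottle, collar (313,236) and bulb (313,251), on the marks. Descending.

Request:
send_rows --plan '[[[15,-2,-1,0,1],[45,-3,-1,0,1],[80,-3,-1,0,1],[112,-3,-1,0,1],[132,-3,-1,0,1],[142,-3,-1,0,1],[147,-3,-1,0,1],[150,-3,-1,0,1],[151.5,-3,-1,0,1],[151.5,-3,-1,0,1]]]'

```text
t: 21.0
eef_pos: [0.5466, -0.237, 0.0409]
tool_rot: [-0.441, 0.553, -0.441, -0.552]
wrist_force: [0.1, -0.4, -0.1]
opening: 1.003
```

Request:
send_rows --plan '[[[1,0,0,0,0.7],[1,0,0,0,0.4],[1,0,0,0,0],[1,0,0,0,0],[1,0,0,0,0],[1,0,0,0,0],[1,0,0,0,0],[1,0,0,0,0]]]' --newtons 40

```text
t: 21.67
eef_pos: [0.5461, -0.2371, 0.0396]
tool_rot: [-0.442, 0.553, -0.441, -0.552]
wrist_force: [0.7, 1.1, 4.6]
opening: 0.419
```

Request:
send_rows --plan '[[[-8,0,0,0,0],[-20,0,0,0,0],[-40,0,0,0,0],[-65,0,0,0,0],[-90,0,0,0,0],[-110,0,0,0,0],[-120,0,0,0,0],[-120,0,0,0,0],[-120,0,0,0,0]]]'

```text
t: 22.42
eef_pos: [0.5456, -0.2368, 0.1591]
tool_rot: [-0.442, 0.553, -0.441, -0.552]
wrist_force: [0.5, -0.9, -1.2]
opening: 0.415
```

```bash
python3 - <<'E'
from h import *
im=ctrl.snapshot("wrist");s=ctrl.state();print(s["t"],s["eef_pos"],s["wrist_force"],s["opening"])
b=ctrl.snapshot("side");b=cv2.resize(b[200:440,230:550],(400,300));w=cv2.resize(im[200:440,160:480],(400,300))
cv2.imwrite("pics/w12.png",np.hstack([w,b]))
E
```

```text
22.4667 [ 0.54503396 -0.23637538  0.1580778 ] [-0.98055432  0.18971903 -1.13261029] 0.4180793762633809
```

View pics/w12.png

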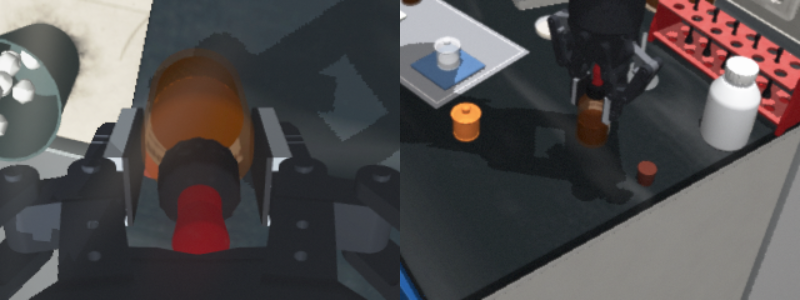

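Held upright and the stopper is untouched. Carrying it to the midpoint.

Request:
send_rows --plan '[[[0,-2,12,0,0],[0,-5,40,0,0],[0,-10,76,0,0],[0,-16,113,0,0],[0,-21,150,0,0],[0,-26,187,0,0],[0,-31,224,0,0],[0,-36,261,0,0],[0,-41,298,0,0],[0,-46,335,0,0]]]'

```text
t: 23.35
eef_pos: [0.5149, 0.1025, 0.1576]
tool_rot: [0.441, -0.551, 0.442, 0.553]
wrist_force: [0.8, -0.0, -0.9]
opening: 0.419
```

Request:
send_rows --plan '[[[0,-5,36,0,0],[0,-9,64,0,0],[0,-12,82,0,0],[0,-13,91,0,0],[0,-13,93,0,0],[0,-13,93,0,0],[0,-13,93,0,0]]]'

```text
t: 23.93
eef_pos: [0.5087, 0.1928, 0.1584]
tool_rot: [0.441, -0.552, 0.442, 0.552]
wrist_force: [-0.2, -0.7, -1.5]
opening: 0.417
```

```bash
python3 - <<'E'
from h import *
ctrl.snapshot("wrist");s=ctrl.state();print(s["t"],s["eef_pos"],s["wrist_force"],s["opening"])
E
```

```text
23.9833 [0.50893139 0.19249799 0.15851302] [ 0.11987598  0.48572666 -1.97671492] 0.41571583114563776
```

Request:
send_rows --plan '[[[12,0,1,0,0],[40,0,1,0,0],[70,0,1,0,0],[95,0,1,0,0],[107,0,1,0,0],[112,0,1,0,0],[115,0,1,0,0],[116.5,0,1,0,0],[116.5,0,1,0,0],[116.5,0,1,0,0]]]'

```text
t: 24.82
eef_pos: [0.5097, 0.1946, 0.0433]
tool_rot: [-0.442, 0.553, -0.441, -0.552]
wrist_force: [0.5, 0.6, -0.7]
opening: 0.419
```

Request:
send_rows --plan '[[[0,0,0,0,0.5],[0,0,0,0,0.65],[0,0,0,0,0.8],[0,0,0,0,0.8],[-15,0,0,0,0.8],[-40,0,0,0,0.8],[-75,0,0,0,0.8],[-110,0,0,0,0.8],[-145,0,0,0,0.8],[-180,0,0,0,1]]]'

```text
t: 25.65
eef_pos: [0.5082, 0.1946, 0.224]
tool_rot: [0.441, -0.552, 0.442, 0.552]
wrist_force: [-0.1, -0.0, -0.8]
opening: 0.921
```

```bash
python3 - <<'E'
from h import *
p,M=axes();im=ctrl.snapshot("wrist");s=ctrl.state();print(s["t"],p)
for X in((.5093,.1936,.003),(.5093,.1936,.072),(.5093,.1936,.111),(.5666,.309,.111),(.4872,.2909,.045),(.5314,.0964,.053)):
    u=wproj(X,p,M);print(u.round(1));cv2.drawMarker(im,tuple(int(i) for i in u),(255,0,255),0,6)
cv2.imwrite("pics/w13.png",im)
E
```

```text
25.7 [0.50822412 0.19463313 0.22400974]
[315.8 208.4]
[315.5 224.3]
[315.2 236.8]
[437.4 332.7]
[425.  217.8]
[204.  220.1]
```

View pics/w13.png

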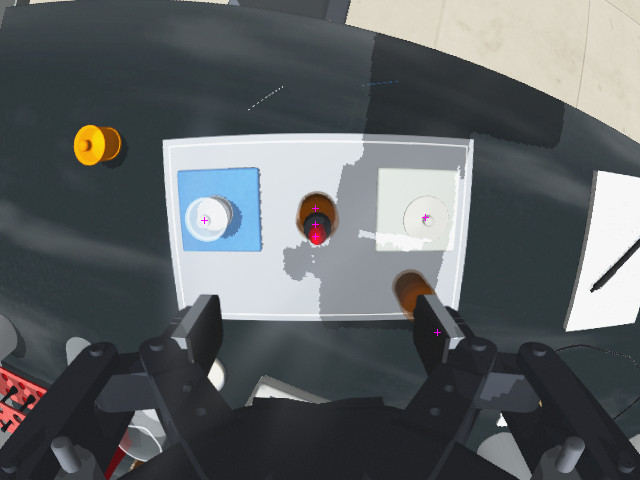

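All four are at their marks. One side-view check before handing in.

```bash
python3 - <<'E'
from h import *
a=cv2.imread("pics/side0.png");b=ctrl.snapshot("side")
for n,(x,y,w,h) in dict(stopper=(415,325,28,28),funnel=(400,220,42,55)).items():
    print(n,np.abs(a[y:y+h,x:x+w].astype(int)-b[y:y+h,x:x+w]).mean())
cv2.imwrite("pics/s14.png",cv2.resize(b[130:370,140:460],(800,600)))
E
```

```text
stopper 1.8482142857142858
funnel 1.837950937950938
```

View pics/s14.png

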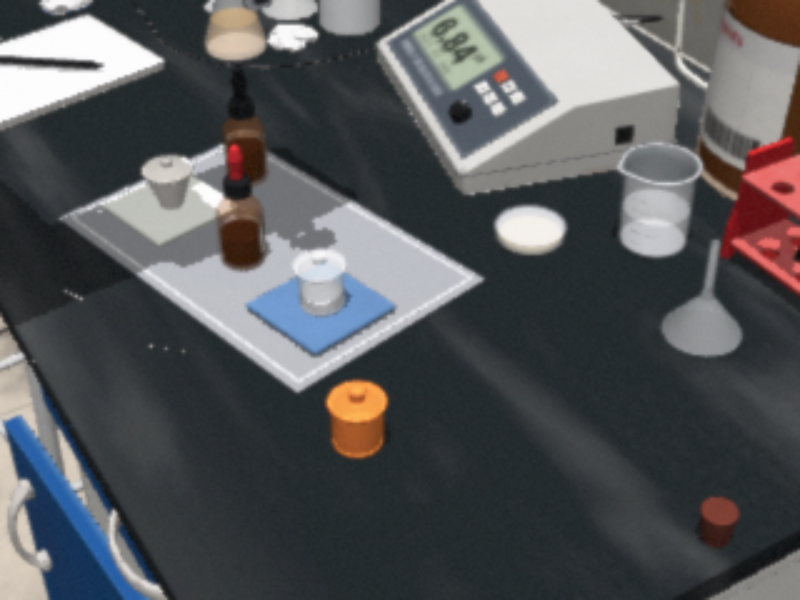

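```bash
python3 -c "
from rig import ctrl
print(ctrl.finish_job(),ctrl.state()['t'])"
```

```text
the job is handed in; nothing more can be done
the job is handed in; nothing more can be done
```

I placed all four items and handed the job in after about 26 s of robot time. No verdict was reported.

- **Positions:** In the last wrist-camera view the weighing bottle, crucible and red dropper sat on their target marks, each about 4 mm off or less. The gripper hid the black dropper's top in that view. The view taken right after I set it down showed it on its mark, roughly 2 cm behind the white tile.
- **Upright:** The final side view showed all four standing upright. I judged this by eye and did not measure tilt.
- **Bystanders:** The stopper and funnel looked unchanged against the starting picture, and I left the orange look-alike alone.
- **Forces:** Readings stayed low, at most about 7 N, and that was while closing the grip. None of the checks failed or disagreed.

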